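Count to the third gap and shelve the jar

TASK

With the fingers closed, run a fingertip along the top of the wooden rack's rail to count its gaps, touching the rail behind the first gap next to the tall knobbed post, then the second, then the third, and stop there without going on to the fourth. Then push the small squat jar standing in front of the rack across the table into that third gap, fully home against the rail. Only push the jar, keeping it upright and never lifting it, leave everything else where it is, and finish clear of everything.

Things in the scene. Friction and masses are not known exactly. Their poses are not given: they have to be found in the camera images.
- rack: Fixed pale wooden jar rack: a rail with seven dividers in front, making six gaps open to the robot, the bare table as their floor. Origin: on the table, at the front face of the rail, midway along it; +x away from the robot, y along the rail. Gaps are counted from the end where the post stands, full and empty alike. The third is always empty.
- rail_mid (a point): Middle of the rail's top. The rail is a straight board 452 mm long (along the rack's y), 20 mm deep (rack x 0 to 20), its flat smooth top 70 mm above the table. The point is at rack x +10, y 0.
- divider_mid (a point): Foot of the rounded nose of the middle divider, at rack x -50, y 0. Dividers are 8 mm thick, 50 mm tall, run from the rail to x -50, and stand at y 0, +-74, +-148, +-222.
- gap_left (a point): On the table, mid-mouth of the gap just left (+y) of the middle divider, rack x -50, y +37. Each gap is 66 mm wide, 50 mm deep; centres at rack y +-37, +-111, +-185. A jar fully home has its centre at rack x -27 and sticks out 4 mm past the dividers. The third gap is this one if the post is at the rack's +y end, else the one at y -37.
- post: Fixed tall pale wooden post with a knob, 150 mm tall, 36 mm across at most, at one end of the rack (either end, it varies), in line with the rail: rack x +10, y +245 or -245. Along the rail the middles of the first, second, third and fourth gaps lie 60, 134, 208 and 282 mm from it. Origin: centre of its underside.
- stub: Fixed low square wooden foot block, 32 x 32 mm, 30 mm tall, at the other end of the rack from the post. Origin: centre of its underside.
- jar: The jar to push: small squat round glass jar of red tomatoes, flat white lid, 54 mm across, 66 mm tall, 0.12 to 0.24 kg, loose on the table between the rack and the robot. It slides at a push of about 1 to 3 N; push low, within its bottom 40 mm, or it may tip. Origin: centre of its underside.
- rackjar_a: Small squat jar, same kind and size as the jar (54 mm across, 66 mm tall), already standing in a gap of the rack; leave it there. Origin: centre of its underside.
- rackjar_b: Small squat jar, same kind and size as the jar (54 mm across, 66 mm tall), already standing in a gap of the rack; leave it there. Origin: centre of its underside.
- rackjar_c: Small squat jar, same kind and size as the jar (54 mm across, 66 mm tall), already standing in a gap of the rack; leave it there. Origin: centre of its underside.
- tall_jar: Tall jar of yellow fruit, 76 mm across, 125 mm tall, a bystander standing to the left. Origin: centre of its underside.
- tomato: Ripe tomato, 76 mm across, 50 mm tall with a stalk to 62 mm, a bystander lying to the right. Origin: underside.
- spare_lid: Spare jar lid lying flat, 66 mm across, 13 mm tall, a bystander on the right. Origin: centre of its underside.
- spoon: Wooden spoon 240 mm long lying on the left, a bystander. Origin: underside, its length along its x.
- mug: White mug, 80 mm across, 90 mm tall, with a handle, a bystander at the right. Origin: centre of its underside.

How it is judged:
By the outcome, as a careful person would: the job done as asked, in the order asked, and still so for the second after the job is handed in, with the robot touching nothing.
It also fails if it takes over 72 s, if anything falls off the work surface, if the arm or the gripper's body presses on something with over 40 N, if the wrist force passes 120 N, or if a joint passes its speed limit or range.

ROBOT

A 6-joint arm with a two-finger parallel gripper is mounted at the origin on the work surface. World frame = base frame: x ahead of the robot, y to its left, z up, the work surface at z = 0. Lengths are in m, angles in rad, forces in N, time in s.
With the tool pointing down it reaches from about 0.35 to 0.95 m from the base axis. Payload 17.4 kg.
Tool frame: the origin (TCP) lies at the very end of the fingers, on their centre line; the grasp point (between the pads) lies 19 mm behind it; z points along the fingers, y is the line along which they close (so a half turn about z gives the same grasp; the last joint's range is limited). The gripper opens to 93 mm and grips with 3 to 60 N. Pads are 15 mm wide; open, the fingers measure 128 mm over their backs; the gripper's body (75 mm by 188 mm) begins 65 mm behind the grasp point.
Start: joints at [-1.236, 0.116, 1.442, -0, 1.584, -0.038], TCP at [0.246, -0.629, 0.219] pointing down, gripper open.
Joint ranges: [-2.83, 2.83], [-0.83, 2.19], [0.07, 2.5], [-1.14, 4.28], [0.01, 3], [-2.97, 2.97]. Speed limits (rad/s): [1.89, 1.89, 2.22, 3.14, 3.14, 3.14].

INTERFACE

Orientations are given as [roll, pitch, yaw] about the fixed x, y, z axes, in that order (R = Rz(yaw) Ry(pitch) Rx(roll)).
In Python, from rig import status, viewer, workorder gives the robot as it stands.
- The arm moves only by the tool play_rows, never from a script. Its argument "rows" is a list of rows, each a list of 4 numbers: the shift along the tool's x, y, z normalised to -1 to 1, where 1 is 0.02 m, then the turn about the tool's z normalised to -1 to 1, where 1 is 1.5 rad. A call has 1 to 5 rows; each row shifts and turns the commanded pose from where the row before left it, along the tool's axes as they then stand; what a row does not reach is not made up. A row lasts 1/8 s, in which the tool goes at most 62.5 mm and 10.7 degrees, less where a joint would pass 70% of its speed; a pose out of reach is approached as far as the arm can. A call with a number of a shift or a turn outside -1 to 1 is refused whole. A call with a gripper value outside its range is refused whole. "hand" is the closure, from 0 (fully open) to 1 (shut), set as the call begins (left out, the last holds). The fingers move at their own pace and stop on an object; "force" is the grip in N (left out, the last holds). Time passes only in rows, so rows that do not move let the fingers close. It gives the time, the measured TCP pose, the force, the opening and the grip force at its end, in the units of the state.
- status.get_state(): the state, without advancing time (a new reading comes with each control period).
- viewer.camera(name): name is "scene" or "top" or "wrist"; returns (picture, depth): 400x640x3 uint8, red, green, blue; 400x640 float32, m along the optical axis (not along the pixel's ray), 0 where there is no reading.
- viewer.camera_info(name): a dict with "intrinsics" (3x3 intrinsics, pixels), "camera_from_world" (4x4, takes a point from world to camera coordinates). Camera axes: x right, y down, z forward; pixel columns grow to the right and rows downward; lengths in m; the calibration is good to about 2 mm. A picture is of the moment at which its call begins: read the wrist's pose just before it. camera_info takes no time and is no camera call; for the wrist camera it gives the pose at the moment of the call.
- workorder.sign_off(): hands the job in; it is judged then, once.
The state is a dict: "time": time; "joints": joint angles; "joint_vel": joint speeds; "joint_efforts": joint torques, N m; "tcp_pos": TCP position; "ee_rot": TCP orientation; "force": force on the tool from outside, world axes, zero at the start; "ft_torque": the same for the moment, N m; "width": finger opening in m; "grip_force": force on a finger pad.
Only numpy, scipy, OpenCV 4.12 (cv2) and the standard library are available. Lean on these libraries where they do the work, as an engineer would, in place of code of your own. Each camera call takes 0.05 s, during which the arm holds its last target. There are 200 camera calls.

## Working session

There is one attempt and no reset: what is moved stays moved. The work goes in short steps, Python scripts to look and compute and a tool call to move; the robot and the scene stay as the last step left them, time stands still between calls to the robot, and variables do not carry over. Pictures are saved under pics/ and viewed, at most 10 in all, crops included, and the job is handed in when it is done.

Besides the shell and the picture viewer there is one more tool, called after "Call:" in YAML: its name, and indented under it one key for each argument. play_rows: Moves the arm, as the interface text tells. Scaled input: -1 to 1 covers 0.02 m each way for a shift and 1.5 rad each way for a turn. Its arguments: {"type":"object","properties":{"rows":{"type":"array","items":{"type":"array","items":{"type":"number"}}},"hand":{"type":"number"},"force":{"type":"number"}},"required":["rows"]}

```bash
mkdir -p pics; ls; cat > h.py <<'E'
import numpy as np, cv2
from rig import status, viewer, workorder
def cloud(n):
    p,d=viewer.camera(n); i=viewer.camera_info(n)
    K=np.array(i["intrinsics"]);T=np.linalg.inv(np.array(i["camera_from_world"]))
    v,u=np.mgrid[:400,:640]
    c=np.stack([(u-K[0,2])/K[0,0]*d,(v-K[1,2])/K[1,1]*d,d,np.ones_like(d)],-1)
    w=(c@T.T)[...,:3]; w[d==0]=np.nan
    return p,d,w
E
python3 - <<'E'
from h import *
for n in("top","scene"):
    p,d,w=cloud(n); cv2.imwrite(f"pics/{n}0.png",p[...,::-1]); np.savez(f"{n}0.npz",p=p,w=w)
s=status.get_state(); print(s)
E
```

```text
pics
{'time': 0.1, 'joints': array([-1.23579319e+00,  1.16451625e-01,  1.44222354e+00,  3.08977674e-05,
        1.58400479e+00, -3.78057225e-02]), 'joint_vel': array([ 0.00261735, -0.00098976, -0.00301887, -0.00159015,  0.00018171,
       -0.00103873]), 'joint_efforts': array([ 2.82115740e-03, -7.22892737e+01, -6.23864722e+01,  7.82278762e-02,
        2.27500114e-02, -7.62421473e-05]), 'tcp_pos': array([ 0.24579027, -0.62845129,  0.21795426]), 'ee_rot': array([-3.14050730e+00, -7.19696747e-05,  3.72809212e-01]), 'force': array([-0.65860933, -0.44486254,  0.03701093]), 'ft_torque': array([0.01759137, 0.05554139, 0.01812664]), 'grip_force': 0.0, 'width': 0.0933546473733633}
```

View pics/top0.png

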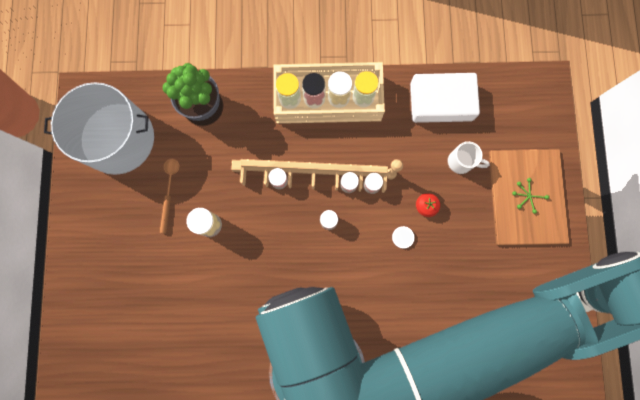

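View pics/scene0.png

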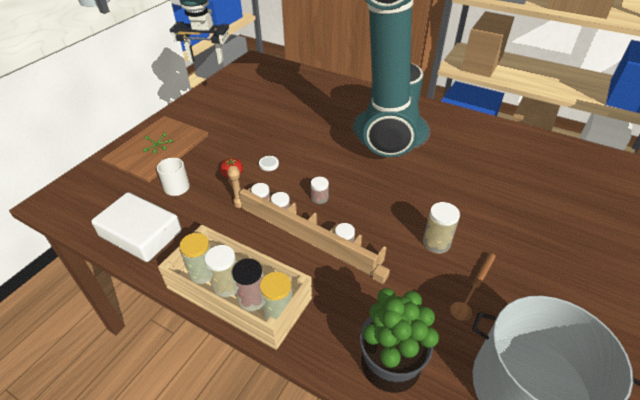

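The post is at the right (-y) end, top-view pixel (396,165). The rail runs from (235,166) to (390,170), rack jars are at (278,178), (350,182) and (374,183), and the jar to push is at (329,220). Now measuring these.

```bash
python3 - <<'E'
from h import *
f=np.load("top0.npz");p=f["p"];w=f["w"];z=w[...,2]
hsv=cv2.cvtColor(p,cv2.COLOR_RGB2HSV)
def box(a,b,c,d):
    m=np.zeros(z.shape,bool);m[b:d,a:c]=1;return m
print("table z",np.nanmedian(z[260:280,150:220]))
rail=box(230,155,388,180)&(z>.062)&(z<.078)&(hsv[...,1]>50)
q=w[rail]; l=cv2.fitLine(q[:,:2].astype(np.float32),cv2.DIST_HUBER,0,.01,.01).ravel()
print("rail n",len(q),"z",np.median(q[:,2]),l,"yaw of -y dir",q[:,1].min(),q[:,1].max())
u=l[:2]*np.sign(l[1]); t=(q[:,:2]-l[2:])@u; a,b=np.percentile(t,[.3,99.7]); print("len",b-a,"mid",l[2:]+u*(a+b)/2, "yaw",np.arctan2(-u[0],u[1]))
for n,bx,lo,hi in(("jar",(316,207,342,233),.058,.075),("a",(266,166,290,190),.058,.069),("b",(339,172,361,193),.058,.069),("c",(363,174,386,194),.058,.069),("post",(386,155,408,175),.10,.17),("tom",(412,190,445,220),.03,.07),("lid",(390,225,417,250),.008,.02),("tall",(183,205,215,240),.11,.14)):
    m=box(*bx)&(z>lo)&(z<hi)
    if n in"jarabc": m&=hsv[...,1]<60
    P=w[m]; 
    if not len(P): print(n,"none",np.nanmax(z[box(*bx)]));continue
    c,r=cv2.minEnclosingCircle(P[:,:2].astype(np.float32)); print(n,len(P),np.round(P.mean(0),4),np.round(c,4),round(r,4))
i=viewer.camera_info("top");print(np.linalg.inv(i["camera_from_world"])[:3,3],i["intrinsics"][0][0])
E
```

```text
table z -2.6113864127097486e-05
rail n 981 z 0.06915631315202742 [7.1790829e-02 9.9741971e-01 6.1630785e-01 3.6941588e-04] yaw of -y dir -0.22316511933971256 0.2264784019878992
len 0.4480015569307837 mid [0.61634392 0.00087055] yaw -0.07185264
jar 229 [ 0.4535 -0.0422  0.0654] [ 0.4538 -0.0417] 0.026
a 201 [0.5858 0.113  0.065 ] [0.5887 0.1125] 0.0282
b 191 [ 0.569  -0.1078  0.0651] [ 0.5692 -0.1078] 0.0263
c 196 [ 0.5647 -0.1812  0.0645] [ 0.5654 -0.1828] 0.0264
post 117 [ 0.5968 -0.2406  0.1404] [ 0.5993 -0.2426] 0.0177
tom 412 [ 0.4939 -0.3477  0.0434] [ 0.4946 -0.3492] 0.036
lid 320 [ 0.3978 -0.2718  0.0128] [ 0.398  -0.2763] 0.0367
tall 527 [0.4483 0.3319 0.1244] [0.4488 0.3328] 0.0377
[ 0.29669112 -0.02548174  1.45965593] 465.3902825583151
```

Call:
play_rows:
  rows:
    - [0,0,0,-0.12]
    - [0,0,0,-0.12]
    - [0,0,0,-0.12]
    - [0,0,0,-0.12]
    - [0,0,0,-0.12]
  hand: 1
  force: 10

```text
time: 0.72
tcp_pos: [0.2458, -0.6285, 0.2182]
ee_rot: [-3.141, -0.001, 1.279]
force: [-0.7, 0.2, 0.5]
width: 0.0473
grip_force: 0.0
```

Call:
play_rows:
  rows:
    - [0,0,0,-0.12]
    - [0,0,0,-0.03]
    - [0,0.5,0,0]
    - [0,1,0,0]
    - [0,1,0,0]

```text
time: 1.35
tcp_pos: [0.2975, -0.6323, 0.2185]
ee_rot: [3.142, -0.0, 1.497]
force: [-0.2, -1.3, -0.2]
width: 0.0011
grip_force: 0.0
```

Call:
play_rows:
  rows:
    - [1,0.57,0,0]
    - [1,0.57,0,0]
    - [1,0.57,0,0]
    - [1,0.57,0,0]
    - [1,0.57,0,0]

```text
time: 1.98
tcp_pos: [0.3606, -0.5353, 0.2189]
ee_rot: [3.141, 0.0, 1.498]
force: [-0.2, -1.1, -0.3]
width: 0.0006
grip_force: 0.0
```

Call:
play_rows:
  rows:
    - [1,0.57,0,0]
    - [1,0.57,0,0]
    - [1,0.57,0,0]
    - [1,0.57,0,0]
    - [1,0.57,0,0]

```text
time: 2.6
tcp_pos: [0.4248, -0.4398, 0.2186]
ee_rot: [-3.142, -0.0, 1.498]
force: [0.5, -0.9, 0.4]
width: 0.0001
grip_force: 0.0
```

Call:
play_rows:
  rows:
    - [1,0.57,0,0]
    - [1,0.57,0,0]
    - [1,0.57,0,0]
    - [1,0.57,0,0]
    - [1,0.57,0,0]

```text
time: 3.22
tcp_pos: [0.4889, -0.3442, 0.2186]
ee_rot: [-3.142, -0.0, 1.498]
force: [-0.3, 0.0, -0.5]
width: 0.0007
grip_force: 0.0
```

Call:
play_rows:
  rows:
    - [1,0.57,0,0]
    - [1,0.57,0,0]
    - [1,0.57,0,0]
    - [1,0.57,0,0]
    - [1,0.57,0,0]

```text
time: 3.85
tcp_pos: [0.5529, -0.2486, 0.2186]
ee_rot: [-3.142, -0.0, 1.498]
force: [-1.4, 0.0, 0.1]
width: 0.0003
grip_force: 0.0
```

Call:
play_rows:
  rows:
    - [1,0.57,0,0]
    - [1,0.57,0,0]
    - [1,0.57,0,0]
    - [0.6,0.5,0,0]
    - [0,0,0,0]

```text
time: 4.47
tcp_pos: [0.6022, -0.1807, 0.2184]
ee_rot: [-3.141, -0.0, 1.499]
force: [0.3, -0.8, -0.1]
width: 0.0005
grip_force: 0.0
```

Call:
play_rows:
  rows:
    - [0.1,0.05,1,0]
    - [0,0,1,0]
    - [0,0,1,0]
    - [0,0,1,0]
    - [0,0,1,0]

```text
time: 5.1
tcp_pos: [0.6026, -0.1796, 0.1171]
ee_rot: [-3.141, -0.0, 1.498]
force: [-0.0, -0.5, -0.1]
width: 0.0005
grip_force: 0.0
```

Call:
play_rows:
  rows:
    - [0,0,1,0]
    - [0,0,0.5,0]
    - [0,0,0.3,0]
    - [0,0,0.2,0]
    - [0,0,0,0]

```text
time: 5.72
tcp_pos: [0.6029, -0.1795, 0.0789]
ee_rot: [3.141, 0.0, 1.498]
force: [-0.1, -0.3, -0.2]
width: 0.0006
grip_force: 0.0
```

```bash
python3 - <<'E'
from h import *
for n in("scene","top"):
    p,d,w=cloud(n)
    a=p[130:290,190:430] if n=="scene" else p[120:260,220:440]
    cv2.imwrite(f"pics/{n}1.png",cv2.resize(a,None,fx=3,fy=3)[...,::-1])
print(status.get_state()["tcp_pos"])
E
```

```text
[ 0.6029595  -0.17953517  0.07914627]
```

View pics/scene1.png

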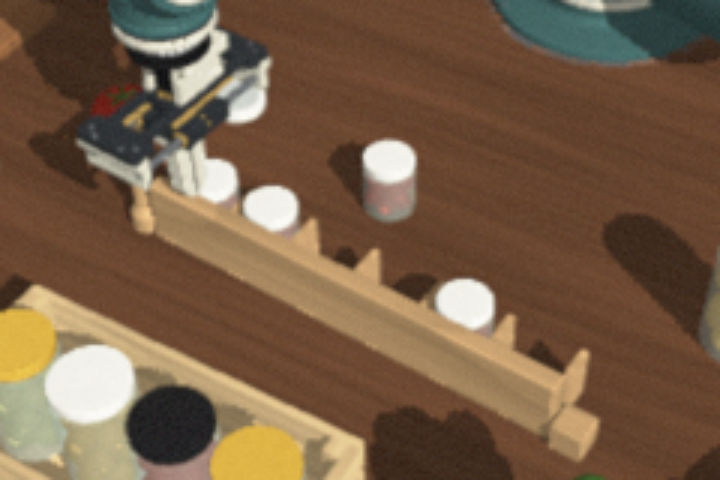

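The fingertip is just above the rail behind the first gap, at crop pixel (185,188), and clear of the post at (143,210). Touching down slowly.

Call:
play_rows:
  rows:
    - [0,0,0.2,0]
    - [0,0,0.1,0]
    - [0,0,0.05,0]
    - [0,0,0.05,0]
    - [0,0,0,0]

```text
time: 6.45
tcp_pos: [0.6027, -0.1795, 0.0706]
ee_rot: [-3.141, -0.0, 1.498]
force: [-1.0, 0.3, 0.6]
width: 0.0006
grip_force: 0.0
```

Call:
play_rows:
  rows:
    - [0,0,0.03,0]
    - [0,0,0,0]

```text
time: 6.7
tcp_pos: [0.6028, -0.1795, 0.0703]
ee_rot: [3.141, 0.0, 1.498]
force: [-1.5, 0.7, 1.8]
width: 0.0003
grip_force: 1.3
```

Call:
play_rows:
  rows:
    - [0,0,0.03,0]
    - [0,0,0,0]
    - [0,0,0,0]

```text
time: 7.08
tcp_pos: [0.6029, -0.1795, 0.0703]
ee_rot: [3.141, 0.0, 1.498]
force: [-3.0, 0.9, 8.3]
width: 0.0004
grip_force: 4.2
```

Call:
play_rows:
  rows:
    - [0,0,0.02,0]
    - [0,0,0,0]
    - [0,0,0,0]

```text
time: 7.45
tcp_pos: [0.6028, -0.1795, 0.0702]
ee_rot: [3.141, 0.0, 1.498]
force: [-6.0, 1.7, 12.0]
width: 0.0008
grip_force: 6.1
```

Call:
play_rows:
  rows:
    - [0.2,0,-0.02,0]
    - [0.35,0,0,0]
    - [0.35,0,0,0]
    - [0.35,0,0,0]
    - [0.35,0,0,0]

```text
time: 8.07
tcp_pos: [0.6056, -0.1479, 0.0703]
ee_rot: [3.14, 0.001, 1.498]
force: [-0.7, -4.6, 6.6]
width: 0.0004
grip_force: 3.1
```

Call:
play_rows:
  rows:
    - [0.35,0,0,0]
    - [0.35,0,0,0]
    - [0.35,0,0,0]
    - [0.35,0,0,0]
    - [0.35,0,0,0]

```text
time: 8.7
tcp_pos: [0.6081, -0.113, 0.0703]
ee_rot: [3.14, 0.001, 1.498]
force: [-0.8, -5.5, 6.4]
width: 0.0004
grip_force: 3.2
```

Call:
play_rows:
  rows:
    - [0.15,0,0,0]
    - [0,0,0,0]
    - [0,0,0,0]

```text
time: 9.07
tcp_pos: [0.6084, -0.1097, 0.0703]
ee_rot: [3.14, 0.0, 1.498]
force: [-0.2, -0.8, 6.9]
width: 0.0002
grip_force: 3.4
```

Call:
play_rows:
  rows:
    - [0.35,0,0,0]
    - [0.35,0,0,0]
    - [0.35,0,0,0]
    - [0.35,0,0,0]
    - [0.35,0,0,0]

```text
time: 9.7
tcp_pos: [0.6109, -0.0751, 0.0703]
ee_rot: [3.14, 0.001, 1.498]
force: [1.2, -4.4, 6.4]
width: 0.0002
grip_force: 3.3
```

Call:
play_rows:
  rows:
    - [0.35,0,0,0]
    - [0.35,0,0,0]
    - [0.35,0,0,0]
    - [0.35,0,0,0]
    - [0.35,0,0,0]

```text
time: 10.32
tcp_pos: [0.6135, -0.0402, 0.0703]
ee_rot: [3.14, 0.001, 1.498]
force: [-0.3, -4.8, 6.7]
width: 0.0006
grip_force: 3.3
```

Call:
play_rows:
  rows:
    - [0.1,0,0,0]
    - [0,0,0,0]
    - [0,0,0,0]
    - [0,0,0,0]

```text
time: 10.82
tcp_pos: [0.6136, -0.0379, 0.0702]
ee_rot: [3.14, 0.0, 1.498]
force: [-1.2, -2.3, 7.3]
width: 0.0004
grip_force: 3.4
```

Call:
play_rows:
  rows:
    - [0,0,-1,0]
    - [0,0,-1,0]
    - [0,0,-1,0]
    - [0,0,-0.3,0]
    - [-0.15,-1,0,0]

```text
time: 11.45
tcp_pos: [0.5933, -0.0394, 0.1359]
ee_rot: [3.141, -0.0, 1.498]
force: [-0.2, -0.8, -0.2]
width: 0.0007
grip_force: 0.0
```

Call:
play_rows:
  rows:
    - [-0.15,-1,0,0]
    - [-0.15,-1,0,0]
    - [-0.15,-1,0,0]
    - [-0.15,-1,0,0]
    - [-0.15,-1,0,0]

```text
time: 12.08
tcp_pos: [0.4913, -0.0471, 0.1353]
ee_rot: [-3.141, -0.0, 1.498]
force: [0.6, -0.4, -0.9]
width: 0.0004
grip_force: 0.0
```

Call:
play_rows:
  rows:
    - [-0.15,-1,0,0]
    - [-0.15,-1,0,0]
    - [-0.15,-1,0,0]
    - [-0.15,-1,0,0]
    - [0,-0.6,0,0]

```text
time: 12.7
tcp_pos: [0.3988, -0.0523, 0.1354]
ee_rot: [3.141, 0.0, 1.497]
force: [-0.3, -0.7, 0.4]
width: 0.0002
grip_force: 0.0
```

Call:
play_rows:
  rows:
    - [0,0,0,0.12]
    - [0,0,0,0.12]
    - [0,0,0,0.12]
    - [0,0,0,0.12]
    - [0,0,0,0.12]
  hand: 0.83

```text
time: 13.32
tcp_pos: [0.3995, -0.0522, 0.1354]
ee_rot: [-3.141, 0.0, 0.592]
force: [-0.1, -0.0, -0.1]
width: 0.016
grip_force: 0.0
```

Call:
play_rows:
  rows:
    - [0,0,0,0.12]
    - [0,0,0,0.12]
    - [0,0,0,0.037]
    - [0,0,0,0]

```text
time: 13.82
tcp_pos: [0.3995, -0.0522, 0.1354]
ee_rot: [-3.141, 0.0, 0.183]
force: [-0.1, 0.7, -0.0]
width: 0.0156
grip_force: 0.0
```

```bash
python3 - <<'E'
from h import *
p,d,w=cloud("scene");cv2.imwrite("pics/scene2.png",cv2.resize(p[100:290,190:450],None,fx=3,fy=3)[...,::-1])
s=status.get_state();print(s["tcp_pos"],s["ee_rot"],s["width"])
h=cv2.cvtColor(p,cv2.COLOR_RGB2HSV)
m=(h[...,1]<60)&(w[...,2]>.06)&(w[...,2]<.07)&(abs(w[...,0]-.454)<.04)&(abs(w[...,1]+.042)<.04)
P=w[m];print(len(P),P.mean(0),cv2.minEnclosingCircle(P[:,:2].astype(np.float32)))
E
```

```text
[ 0.39950138 -0.0522629   0.13543344] [-3.14153163e+00  7.81389743e-05  1.83776097e-01] 0.01588980855077954
162 [ 0.46006677 -0.0442463   0.06649466] ((0.45675867795944214, -0.04445205256342888), 0.028444824740290642)
```

View pics/scene2.png

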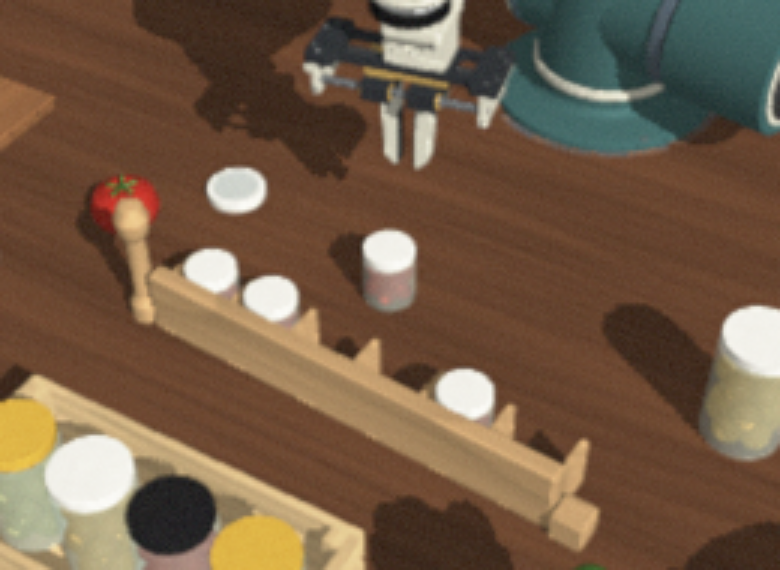

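Scene crop: fingers at (408,150) hang behind the jar at (389,270), which still stands before the rack. Lowering and pushing it on the slanted line.

Call:
play_rows:
  rows:
    - [0,0,1,0]
    - [0,0,1,0]
    - [0,0,1,0]
    - [0,0,1,0]
    - [0,0,1,0]

```text
time: 14.5
tcp_pos: [0.3988, -0.0522, 0.0332]
ee_rot: [-3.141, 0.001, 0.183]
force: [-0.1, -0.5, 0.9]
width: 0.0159
grip_force: 0.0
```

Call:
play_rows:
  rows:
    - [0,0,0.75,0]
    - [0.3,0,0,0]
    - [0.4,0,0,0]
    - [0.3,0,0,0]
    - [0.3,0,0,0]

```text
time: 15.12
tcp_pos: [0.4258, -0.0475, 0.0209]
ee_rot: [3.141, -0.0, 0.182]
force: [-0.8, -0.1, 0.8]
width: 0.0158
grip_force: 0.4
```

Call:
play_rows:
  rows:
    - [0.3,0,0,0]
    - [0.3,0,0,0]
    - [0.3,0,0,0]
    - [0.3,0,0,0]
    - [0.3,0,0,0]

```text
time: 15.75
tcp_pos: [0.4549, -0.0421, 0.0204]
ee_rot: [-3.142, 0.0, 0.182]
force: [-1.5, -0.3, 0.8]
width: 0.0162
grip_force: 0.5
```

```bash
cat > loc.py <<'E'
from h import *
R=np.array([[.9974,-.0718],[.0718,.9974]]); O=np.array([.6063,.0012])
s=status.get_state(); print("tcp",s["tcp_pos"],"rack",R@(s["tcp_pos"][:2]-O),s["ee_rot"][2])
for n in("top","scene"):
    p,d,w=cloud(n)
    h=cv2.cvtColor(p,cv2.COLOR_RGB2HSV); r=(w[...,:2]-O)@R.T; 
    m=(h[...,1]<70)&(h[...,2]>110)&(w[...,2]>.059)&(w[...,2]<.0695)&(r[...,0]>-.17)&(r[...,0]<.0)&(abs(r[...,1]+.042)<.034)
    q=r[m]
    if len(q)>20: print(n,len(q),q.mean(0),cv2.minEnclosingCircle(q.astype(np.float32)), "z",w[m][:,2].min(),w[m][:,2].max())
    cv2.imwrite(f"pics/{n}_l.png",p[...,::-1])
E
python3 loc.py
```

```text
tcp [ 0.45493082 -0.04208515  0.02043279] rack [-0.14786775 -0.05404091] 0.18231683155913614
scene 189 [-0.11258222 -0.04626005] ((-0.12162062525749207, -0.04609658941626549), 0.03701325133442879) z 0.05923057210554883 0.06948568395869148
```

Call:
play_rows:
  rows:
    - [0.3,0,0,0]
    - [0.3,0,0,0]
    - [0.3,0,0,0]
    - [0.3,0,0,0]
    - [0.3,0,0,0]

```text
time: 16.48
tcp_pos: [0.4845, -0.0367, 0.0204]
ee_rot: [3.142, 0.0, 0.182]
force: [-0.7, 0.3, -1.3]
width: 0.0159
grip_force: 0.2
```

Call:
play_rows:
  rows:
    - [0.15,0,0,0]
    - [0,0,0,0]
    - [-0.5,0,0,0]
    - [-1,0,0,0]
    - [0,0,0,0]

```text
time: 17.1
tcp_pos: [0.4565, -0.0418, 0.0205]
ee_rot: [3.141, -0.0, 0.182]
force: [-0.5, 0.6, 0.3]
width: 0.0157
grip_force: 0.0
```

```bash
python3 loc.py; python3 -c "
import cv2;a=cv2.imread('pics/scene_l.png')[130:290,190:450];b=cv2.imread('pics/top_l.png')[130:260,220:480]
cv2.imwrite('pics/m3.png',cv2.resize(cv2.vconcat([a,b]),None,fx=2,fy=2))"
```

```text
tcp [ 0.45650791 -0.04181494  0.02048839] rack [-0.14631416 -0.05365817] 0.1817799623672418
scene 215 [-0.08583241 -0.03917041] ((-0.10255637764930725, -0.032121896743774414), 0.05051940679550171) z 0.05950565010735154 0.06948428106904592
```

View pics/m3.png

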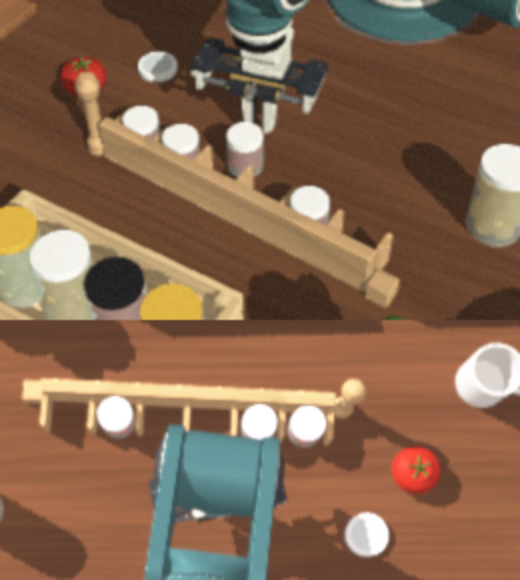

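The jar (crop (245,150)) stands before the third gap, between the divider at (205,155) and the one at (245,180). The top view is hidden by the arm, so I'll refine from the scene view using the lid.

```bash
cat > lid.py <<'E'
from h import *
R=np.array([[.9974,-.0718],[.0718,.9974]]); O=np.array([.6063,.0012])
p,d,w=cloud("scene"); i=viewer.camera_info("scene");K=np.array(i["intrinsics"]);T=np.array(i["camera_from_world"])
h=cv2.cvtColor(p,cv2.COLOR_RGB2HSV)
m=((h[...,1]<60)&(h[...,2]>120)&(abs(w[...,2]-.066)<.003)).astype(np.uint8)
n,_,st,c=cv2.connectedComponentsWithStats(m)
for k in range(1,n):
    if st[k,4]<40: continue
    r=T[:3,:3].T@np.linalg.inv(K)@np.array([*c[k],1]); C=-T[:3,:3].T@T[:3,3]
    P=C+r*(.066-C[2])/r[2]; q=R@(P[:2]-O)
    if abs(q[1])<.25 and -.2<q[0]<.05: print(st[k],c[k].round(1),"rack",q.round(4))
E
python3 lid.py
```

```text
[251 183  18  13 126] [259.8 188.8] rack [-0.0233 -0.1878]
[303 191  18  14 149] [311.7 197.2] rack [-0.0794 -0.0386]
[271 192  18  14 147] [279.7 198.3] rack [-0.0241 -0.1134]
[335 223  19  16 181] [344. 230.] rack [-0.0227  0.1065]
```

Call:
play_rows:
  rows:
    - [0,0,0,0.085]
    - [0,0,0,0.084]
    - [0,-0.85,0,0]
    - [0.4,0,0,0]
    - [0,0,0,0]

```text
time: 17.88
tcp_pos: [0.4673, -0.025, 0.0205]
ee_rot: [3.142, -0.0, -0.069]
force: [-0.3, 0.8, 0.7]
width: 0.0161
grip_force: 0.0
```

```bash
python3 -c "
from h import *
R=np.array([[.9974,-.0718],[.0718,.9974]]); O=np.array([.6063,.0012])
s=status.get_state(); print(s['tcp_pos'],R@(s['tcp_pos'][:2]-O),s['ee_rot'])"; python3 lid.py
```

```text
[ 0.46733573 -0.02495193  0.02048411] [-0.13672525 -0.03606157] [ 3.14152367e+00 -6.94813520e-05 -6.88067169e-02]
[251 183  17  13 125] [259.6 188.7] rack [-0.0235 -0.1887]
[303 191  18  13 151] [311.8 197.1] rack [-0.0798 -0.0385]
[271 192  18  13 137] [279.2 198.3] rack [-0.0233 -0.1147]
[335 223  19  15 198] [344.1 229.8] rack [-0.0238  0.1064]
```

Call:
play_rows:
  rows:
    - [0.4,0,0,0]
    - [0.35,0,0,0]
    - [0.35,0,0,0]
    - [0.35,0,0,0]
    - [0.35,0,0,0]

```text
time: 18.55
tcp_pos: [0.503, -0.0278, 0.0204]
ee_rot: [-3.142, 0.0, -0.071]
force: [-0.5, 0.8, 0.8]
width: 0.0162
grip_force: 0.4
```

```bash
python3 lid.py
```

```text
[251 183  18  13 122] [259.3 188.8] rack [-0.0226 -0.189 ]
[271 192  18  14 138] [279.5 198.2] rack [-0.0242 -0.1143]
[300 192  24  16 165] [309.2 200.1] rack [-0.0656 -0.0377]
[335 223  19  16 196] [344.  229.9] rack [-0.0233  0.1064]
```

Call:
play_rows:
  rows:
    - [0.35,0,0,0]
    - [0.35,0,0,0]
    - [0.35,0,0,0]
    - [0.35,0,0,0]
    - [0.2,0,0,0]

```text
time: 19.23
tcp_pos: [0.5349, -0.0301, 0.0204]
ee_rot: [3.142, 0.0, -0.071]
force: [-1.1, 0.4, 0.4]
width: 0.016
grip_force: 0.4
```

Call:
play_rows:
  rows:
    - [0.1,0,0,0]
    - [0.1,0,0,0]
    - [0.1,0,0,0]
    - [0,0,0,0]

```text
time: 19.73
tcp_pos: [0.5406, -0.0305, 0.0205]
ee_rot: [-3.142, -0.0, -0.071]
force: [0.5, 0.2, 0.4]
width: 0.0157
grip_force: 0.0
```

Call:
play_rows:
  rows:
    - [0.08,0,0,0]
    - [0.08,0,0,0]
    - [0,0,0,0]

```text
time: 20.1
tcp_pos: [0.5438, -0.0307, 0.0205]
ee_rot: [-3.142, -0.0, -0.071]
force: [0.3, -0.6, 0.5]
width: 0.0158
grip_force: 0.0
```

Call:
play_rows:
  rows:
    - [0.05,0,0,0]
    - [0,0,0,0]

```text
time: 20.35
tcp_pos: [0.5448, -0.0308, 0.0205]
ee_rot: [-3.142, -0.0, -0.071]
force: [0.1, -0.1, 0.0]
width: 0.0157
grip_force: 0.0
```

Call:
play_rows:
  rows:
    - [0.05,0,0,0]
    - [0.05,0,0,0]

```text
time: 20.6
tcp_pos: [0.5454, -0.0308, 0.0203]
ee_rot: [-3.142, 0.003, -0.071]
force: [-19.2, 1.2, 11.4]
width: 0.0156
grip_force: 8.9
```

```bash
python3 lid.py
```

```text
[251 183  18  13 123] [260.  189.1] rack [-0.0227 -0.1865]
[271 192  18  13 142] [279.5 197.9] rack [-0.0253 -0.1149]
[292 200  22  17 156] [300.7 208.3] rack [-0.0248 -0.0385]
[335 223  19  16 192] [344.2 230.1] rack [-0.0229  0.1072]
```

Firm contact, and the lid is level with the other home jars. Backing off and rising clear.

Call:
play_rows:
  rows:
    - [-0.2,0,0,0]
    - [-0.6,0,0,0]
    - [-1,0,0,0]
    - [-1,0,0,0]
    - [-1,0,0,0]

```text
time: 21.28
tcp_pos: [0.4698, -0.0254, 0.0203]
ee_rot: [-3.142, -0.0, -0.071]
force: [-0.1, -0.0, -0.2]
width: 0.0159
grip_force: 0.0
```

Call:
play_rows:
  rows:
    - [-1,0,0,0]
    - [-1,0,-1,0]
    - [-1,0,-1,0]
    - [0,0,-1,0]
    - [0,0,-1,0]

```text
time: 21.9
tcp_pos: [0.4104, -0.0212, 0.1011]
ee_rot: [-3.142, -0.001, -0.071]
force: [0.4, 0.3, -0.5]
width: 0.0161
grip_force: 0.0
```

Call:
play_rows:
  rows:
    - [0,0,-1,0]
    - [0,0,-1,0]
    - [0,0,-1,0]
    - [0,0,0,0]
    - [0,0,0,0]

```text
time: 22.52
tcp_pos: [0.4109, -0.0212, 0.1598]
ee_rot: [-3.142, 0.001, -0.071]
force: [-0.4, -0.6, -0.4]
width: 0.016
grip_force: 0.0
```

```bash
python3 lid.py; python3 loc.py; python3 -c "
import cv2;a=cv2.imread('pics/scene_l.png')[130:290,190:450];b=cv2.imread('pics/top_l.png')[130:260,220:480]
cv2.imwrite('pics/m4.png',cv2.resize(cv2.vconcat([a,b]),None,fx=2,fy=2))"
```

```text
[251 183  18  13 129] [259.6 188.9] rack [-0.0229 -0.188 ]
[271 192  18  14 138] [279.4 198.1] rack [-0.0245 -0.1147]
[292 203  18  14 148] [300.6 209. ] rack [-0.0224 -0.0373]
[335 223  19  15 192] [344.3 229.9] rack [-0.0236  0.1071]
tcp [ 0.41074573 -0.02123764  0.1595704 ] rack [-0.19343481 -0.0364201 ] -0.0711796172569763
top 203 [-0.02719652 -0.03507843] ((-0.026405394077301025, -0.03492707014083862), 0.026076477020978928) z 0.06000613092825713 0.06948975176759808
scene 169 [-0.02121454 -0.03605845] ((-0.021042857319116592, -0.03845896199345589), 0.028136814013123512) z 0.05979159315029381 0.06940803442145016
```

View pics/m4.png

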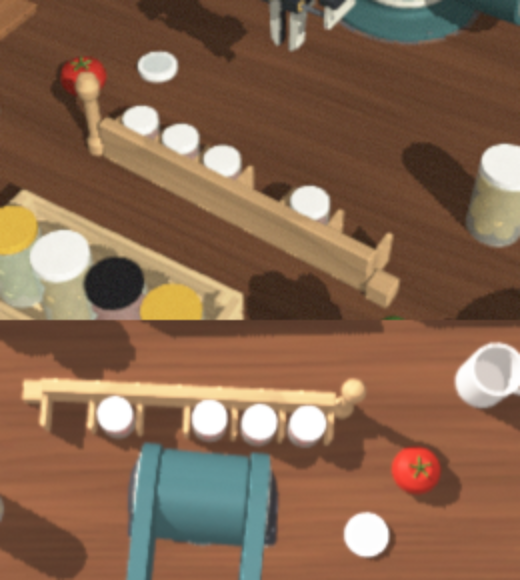

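The jar stands home in the third gap: the top crop shows it at (209,420), at rack x -27 mm, with the arm clear and the other things unmoved.

```bash
python3 -c "
from rig import workorder; print(workorder.sign_off())"
```

```text
the job is handed in; nothing more can be done
None
```

I ran the closed fingertip along the rail through gaps one, two and three, stopping there, then pushed the jar upright into the third gap, home against the rail; the arm finished clear and the job was handed in at about 23 s.

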